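# Spread, mist and lock a tray of returned parcels

## Robot

A 6-joint arm with a two-finger parallel gripper is mounted at the origin on the work surface. World frame = base frame: x ahead of the robot, y to its left, z up, the work surface at z = 0. Lengths are in mm, angles in rad, forces in N, time in s.
With the tool pointing down it reaches from about 275 to 750 mm from the base axis. Payload 10.2 kg.
Tool frame: the origin (TCP) lies midway between the tips of the shut fingers; the grasp point (between the pads) lies 19 mm behind it; z points along the fingers, y is the line along which they close (so a half turn about z gives the same grasp; the last joint's range is limited). The gripper opens to 85 mm and grips with 20 to 120 N. Pads are 22 mm wide; open, the fingers measure 114 mm over their backs; the gripper's body (76 mm by 85 mm) begins 54 mm behind the grasp point. The pads swing forward as they close: fully open they stand 13 mm farther back than shut.
Start: joints at [-1.502, 0.313, 1.498, -0, 1.331, -0.223], TCP at [151.017, -502.817, 231.294] pointing down, gripper open.
Joint ranges: [-2.94, 2.94], [-0.97, 2.17], [0.19, 2.56], [-1.23, 4.37], [0.02, 3.11], [-2.88, 2.88]. Speed limits (rad/s): [2.39, 2.39, 3.01, 3.14, 3.14, 3.14].

## Interface

Orientations are given as a unit quaternion [w, x, y, z].
In Python, from rig import ctrl, capture, camera_info gives the robot as it stands.
- The arm moves only by the tool apply_moves, never from a script. Its argument "targets" is a list of rows, each a list of 3 entries, a list of its own where there are three numbers: the finger opening in mm, from 0 to 85.4, then the shift along the world's x, y, z in mm, then the turn, a rotation vector about the world's x, y, z in degrees. In form: [[grip, [dx, dy, dz], [rx, ry, rz]], ...]. A call has 1 to 20 rows; each row is the pose to reach, as a shift and turn from the pose commanded when the call began; what a row does not reach only later rows make up. A row lasts 1/10 s, in which the tool goes at most 50 mm and 8.59 degrees, less where a joint would pass 70% of its speed; a pose out of reach is approached as far as the arm can. A call with a gripper value outside its range is refused whole. The fingers move at their own pace and stop on an object; "squeeze" is the grip in N (left out, the last holds). Time passes only in rows, so rows that repeat a pose let the fingers close. It gives the time, the measured TCP pose, the force, the opening and the grip force at its end, in the units of the state.
- ctrl.sense(): the state, without advancing time (a new reading comes with each control period).
- capture(name): name is "scene" or "top"; returns (picture, depth): 480x640x3 uint8, blue, green, red; 480x640 float32, mm along the optical axis (not along the pixel's ray), 0 where there is no reading.
- camera_info(name): a dict with "vfov" (degrees; the focal length in pixels is half the picture's height over the tangent of half this angle, whatever the lens; pixels are square), "cx", "cy" (the principal point, pixels), "k1" (the pictures are not rectified: a ray, as slopes to the right and down, at radius r is drawn at 1 + k1 r^2 times it, then the intrinsics apply), "extrinsics" (4x4, takes a point from camera to world coordinates). Camera axes: x right, y down, z forward; pixel columns grow to the right and rows downward; lengths in mm; the calibration is good to about 2 mm. A picture is of the moment at which its call begins. camera_info takes no time and is no camera call.
- ctrl.finish_job(): hands the job in; it is judged then, once.
The state is a dict: "time_s": time; "joints": joint angles; "dq": joint speeds; "tau": joint torques, N m; "eef_pos": TCP position; "ee_rot": TCP orientation; "force": force on the tool from outside, world axes, zero at the start; "wrist_torque": the same for the moment, N m; "grip_width": opening from 0.0 (shut) to 1.0 (fully open); "grip_force": force on a finger pad.
Only numpy, scipy, OpenCV 4.12 (cv2) and the standard library are available. Lean on these libraries where they do the work, as an engineer would, in place of code of your own. Each camera call takes 0.05 s, during which the arm holds its last target. There are 200 camera calls.

## Task

The returned parcels lie in a heap: spread them evenly over the tray in one layer, well apart and with every quarter of the tray used, then press the mister's nozzle cap down and let it come back up. After that slide the tray's draw bolt home and put the lock pin down through clevis and bolt until its head sits on the plate, with the parcels still spread and the other things on the counter left where they are.

Things in the scene. Friction and masses are not known exactly. Their poses are not given: they have to be found in the camera images.
- tray: fixed shallow tray, inside 290 (x) x 360 (y) mm, floor 6 mm thick, walls 6 mm, rim 14 mm above counter; origin on the counter under its centre. On its -y side a steel clevis: two level plates 60 x 60 x 10 mm, undersides 30 and 66 mm above the counter, each with an 18 mm vertical hole; a draw bolt slides into it along the tray's y on a grey guide block
- parcel1: small taped cardboard parcel, a rigid carton 66 (x) x 46 (y) x 40 (z) mm, about 90 g; origin at its centre, axes along its edges
- parcel2: small taped cardboard parcel, a rigid carton 66 (x) x 46 (y) x 40 (z) mm, about 90 g; origin at its centre, axes along its edges
- parcel3: small taped cardboard parcel, a rigid carton 66 (x) x 46 (y) x 40 (z) mm, about 90 g; origin at its centre, axes along its edges
- parcel4: small taped cardboard parcel, a rigid carton 66 (x) x 46 (y) x 40 (z) mm, about 90 g; origin at its centre, axes along its edges
- parcel5: small taped cardboard parcel, a rigid carton 66 (x) x 46 (y) x 40 (z) mm, about 90 g; origin at its centre, axes along its edges (may be absent)
- parcel6: small taped cardboard parcel, a rigid carton 66 (x) x 46 (y) x 40 (z) mm, about 90 g; origin at its centre, axes along its edges (may be absent)
- parcel7: small taped cardboard parcel, a rigid carton 66 (x) x 46 (y) x 40 (z) mm, about 90 g; origin at its centre, axes along its edges (may be absent)
- parcel8: small taped cardboard parcel, a rigid carton 66 (x) x 46 (y) x 40 (z) mm, about 90 g; origin at its centre, axes along its edges (may be absent)
- clevis_hole (a point): centre of the hole at the top face of the clevis's upper plate, 76 mm above the counter, at (0, -236) mm in the tray's frame; the holes of both plates are vertically in line
- bolt (a joint): draw bolt's slide: 0 m = home (pushed fully towards the tray; its own 20 mm hole then lies in line with the clevis holes, between the plates), 0.04 m = fully drawn out along the tray's -y; friction 3 N, stays where left
- bolt_post (a point): centre of the top of the bolt's upright round post, 18 mm in diameter, from 58 to 118 mm above the counter; in the tray's frame at x = 0, y = -305 mm when the bolt is home, farther out (-y) when drawn
- pin: steel lock pin standing upright in a black parking block (80 x 60 x 45 mm, hole 35 mm deep); shank 14 mm in diameter and 65 mm long with a chamfered foot, round head 28 mm in diameter and 30 mm tall above the shank (95 mm in all), 120 g; origin at the foot's tip, z up along the pin
- mister: aluminium disinfectant canister 66 mm in diameter clamped to the counter, white sprung nozzle cap on top; origin under its centre on the counter
- cap (a joint): nozzle cap's travel: 0 m = up, 0.010 m = fully down; spring about 2.5 N at the top, 8.5 N at the bottom
- cap_top (a point): centre of the top of the white nozzle cap (38 mm in diameter), 212 mm above the counter when up
- tape_roll: bystander: brown roll of tape lying flat, 100 mm across, 48 mm high, origin at centre of underside
- stamp: bystander: rubber hand stamp 60 x 30 mm, 60 mm high, origin at centre of underside
- scanner: bystander: handheld scanner lying flat, about 185 x 70 mm, 35 mm high, head to +x, origin under its head
- mug: bystander: white mug 80 mm across, 90 mm high, origin at centre of underside
- label_roll: bystander: standing roll of paper labels 70 mm across, 60 mm high, origin at centre of underside

How it is judged:
By the outcome, as a careful person would: the job done as asked, in the order asked, and still so for the second after the job is handed in, with the robot touching nothing.
Of parcel5, parcel6, parcel7, parcel8 only 2 to 4 are there at a start; the rules pass over those that are not, and their reading is None.
At some moment in a run one of parcel1, parcel2, parcel3, parcel4, parcel5, parcel6, parcel7, parcel8 may be knocked a few centimetres aside while the robot is not near it.
It also fails if it takes over 210 s, if anything falls off the work surface, if the arm or the gripper's body presses on something with over 40 N, if the wrist force passes 120 N, or if a joint passes its speed limit or range.

## Working session

There is one attempt and no reset: what is moved stays moved. The work goes in short steps, Python scripts to look and compute and a tool call to move; the robot and the scene stay as the last step left them, time stands still between calls to the robot, and variables do not carry over. Pictures are saved under pics/ and viewed, at most 14 in all, crops included, and the job is handed in when it is done.

Besides the shell and the picture viewer there is one more tool, called after ">>>" by a JSON object that holds its "op" and its "data". apply_moves: Moves the arm, as the interface text tells. Its arguments: {"type":"object","properties":{"targets":{"type":"array","items":{"type":"array"}},"squeeze":{"type":"number"}},"required":["targets"]}

```bash
ls; mkdir -p pics; cat > h.py <<'E'
import numpy as np, cv2
from rig import ctrl, capture, camera_info
def world(name, depth):
    """per-pixel world points from depth"""
    c=camera_info(name); H,W=depth.shape; f=H/2/np.tan(np.radians(c['vfov']/2))
    K=np.array([[f,0,c['cx']],[0,f,c['cy']],[0,0,1]])
    u,v=np.meshgrid(np.arange(W),np.arange(H))
    p=np.stack([u,v],-1).reshape(-1,1,2).astype(np.float64)
    s=cv2.undistortPoints(p,K,np.array([c['k1'],0,0,0,0])).reshape(H,W,2)
    P=np.dstack([s*depth[...,None],depth])
    E=np.array(c['extrinsics']); return P@E[:3,:3].T+E[:3,3]
def snap(name):
    im,d=capture(name); return im,d,world(name,d)
E
python3 - <<'E'
from h import *
for n in("top","scene"):
    im,d,P=snap(n); cv2.imwrite(f"pics/{n}0.png",im); np.savez(f"{n}0.npz",im=im,d=d,P=P)
    c=camera_info(n); print(n,c)
print(ctrl.sense())
E
```

```text
pics
top {'vfov': 49.80068696412018, 'cx': 308.62447588430337, 'cy': 229.38190937172448, 'k1': 0.04976328821423204, 'extrinsics': array([[-1.47053876e-02, -9.86211458e-01,  1.64835407e-01,
         3.49306058e+02],
       [-9.99848650e-01,  1.29708117e-02, -1.15945894e-02,
         6.88127844e+00],
       [ 9.29666793e-03, -1.64980962e-01, -9.86252936e-01,
         1.18318062e+03],
       [ 0.00000000e+00,  0.00000000e+00,  0.00000000e+00,
         1.00000000e+00]])}
scene {'vfov': 49.01234190799308, 'cx': 317.24901140438703, 'cy': 235.10252246396757, 'k1': 0.01551012675228267, 'extrinsics': array([[ 8.54021020e-01,  4.41346115e-01, -2.75430035e-01,
         8.45248037e+02],
       [ 5.20207129e-01, -7.18653902e-01,  4.61433756e-01,
        -5.19632934e+02],
       [ 5.71312642e-03, -5.37354795e-01, -8.43336934e-01,
         1.10106599e+03],
       [ 0.00000000e+00,  0.00000000e+00,  0.00000000e+00,
         1.00000000e+00]])}
{'time_s': 0.1, 'joints': array([-1.50238127e+00,  3.13373322e-01,  1.49833177e+00, -1.86182893e-05,
        1.33101101e+00, -2.23404797e-01]), 'dq': array([ 1.14655312e-05, -1.08259906e-03, -2.24892324e-03,  7.47762368e-04,
       -1.12202211e-03, -9.64026633e-05]), 'tau': array([ 1.52555080e-03, -4.12903690e+01, -2.60146433e+01, -2.40890713e-04,
        3.02404311e-03,  9.89684878e-06]), 'eef_pos': array([ 151.0059597 , -502.58134084,  230.81395591]), 'ee_rot': array([-5.60739117e-04,  9.89373540e-01,  1.45394917e-01,  3.44728277e-05]), 'force': array([-0.09741088,  0.18343927,  0.23138662]), 'wrist_torque': array([-0.04014382, -0.00941349,  0.04636554]), 'grip_force': 0.0, 'grip_width': 0.9998714378944626}
```

View pics/top0.png

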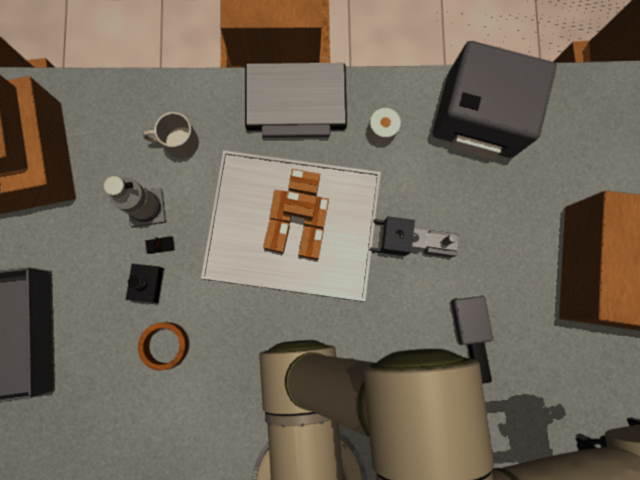

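View pics/scene0.png

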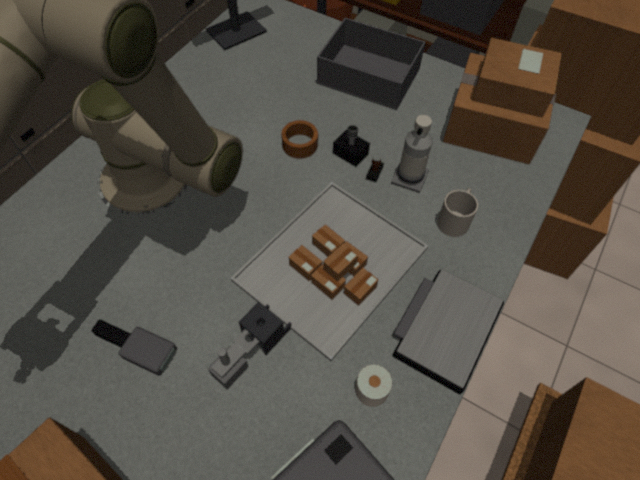

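The top view shows the tray with corners near (222,153), (379,173), (365,299) and (203,278), and the parcel heap around (298,215). The mister cap is at (116,187), the pin at (142,285), and the clevis and bolt at (398,235)–(450,243). I'll measure these next.

```bash
cat > m.py <<'E'
from h import *
import sys
def plane(name,uv,z):
    c=camera_info(name); f=240/np.tan(np.radians(c['vfov']/2))
    K=np.array([[f,0,c['cx']],[0,f,c['cy']],[0,0,1]])
    s=cv2.undistortPoints(np.array(uv,float).reshape(-1,1,2),K,np.array([c['k1'],0,0,0,0.])).reshape(-1,2)
    E=np.array(c['extrinsics']); r=np.c_[s,np.ones(len(s))]@E[:3,:3].T
    return (E[:3,3]+r*((z-E[2,3])/r[:,2])[:,None])[:,:2]
E
python3 - <<'E'
from m import *
for n in("top","scene"):
    D=np.load(f"{n}0.npz"); im,d,P=D['im'],D['d'],D['P']
    X,Y,Z=P[...,0],P[...,1],P[...,2]
    ws=(np.abs(X-420)<250)&(np.abs(Y)<420)&(d>0)
    print(n,"counter z",np.median(Z[ws&(np.abs(Z)<10)]))
    # tray: bright low-sat pixels
    hsv=cv2.cvtColor(im,cv2.COLOR_BGR2HSV)
    m=((hsv[...,2]>135)&(hsv[...,1]<60)&ws&(Z<25)).astype(np.uint8)
    m=cv2.morphologyEx(m,cv2.MORPH_CLOSE,np.ones((5,5)))
    cs,_=cv2.findContours(m,cv2.RETR_EXTERNAL,cv2.CHAIN_APPROX_NONE)
    c=max(cs,key=cv2.contourArea); 
    w=plane(n,c.reshape(-1,2),14); r=cv2.minAreaRect(w.astype(np.float32)); print("tray",r)
    # height-based blobs
    m=((Z>25)&ws).astype(np.uint8)
    k,l,st,ce=cv2.connectedComponentsWithStats(m)
    for i in range(1,k):
        if st[i,4]<30: continue
        q=l==i; print(st[i],"med",np.median(P[q],0).round(),"zmax",np.percentile(Z[q],98).round(),"rng",X[q].min().round(),X[q].max().round(),Y[q].min().round(),Y[q].max().round())
    if n=="top":
        cr=im[140:310,190:470]; big=cv2.resize(cr,None,fx=2.8,fy=2.8,interpolation=cv2.INTER_CUBIC)
        cv2.imwrite("pics/crop0.png",cv2.convertScaleAbs(big,alpha=1.3,beta=15))
E
```

```text
top counter z 0.9205256398813617
tray ((552.9465942382812, 31.748977661132812), (375.62982177734375, 291.3199157714844), 81.2421646118164)
[ 263  173   66   86 3444] med [572.  10.  47.] zmax 89.0 rng 475.0 670.0 -51.0 96.0
[ 103  176   57   46 1605] med [591. 353. 151.] zmax 214.0 rng 566.0 636.0 332.0 401.0
[ 370  216   89   41 2082] med [ 510. -226.   62.] zmax 117.0 rng 478.0 565.0 -339.0 -145.0
[151 237  11  12  64] med [512. 325.  52.] zmax 60.0 rng 502.0 526.0 320.0 341.0
[ 125  263   36   40 1100] med [425. 352.  45.] zmax 99.0 rng 385.0 470.0 324.0 393.0
[  259   295   381   185 29368] med [ 247. -102.  622.] zmax 679.0 rng 170.0 390.0 -420.0 90.0
[138 322  50  49 961] med [293. 312.  47.] zmax 51.0 rng 242.0 342.0 260.0 360.0
scene counter z 1.4498141219127092Traceback (most recent call last):
  File "<stdin>", line 12, in <module>
ValueError: max() iterable argument is empty
```

View pics/crop0.png

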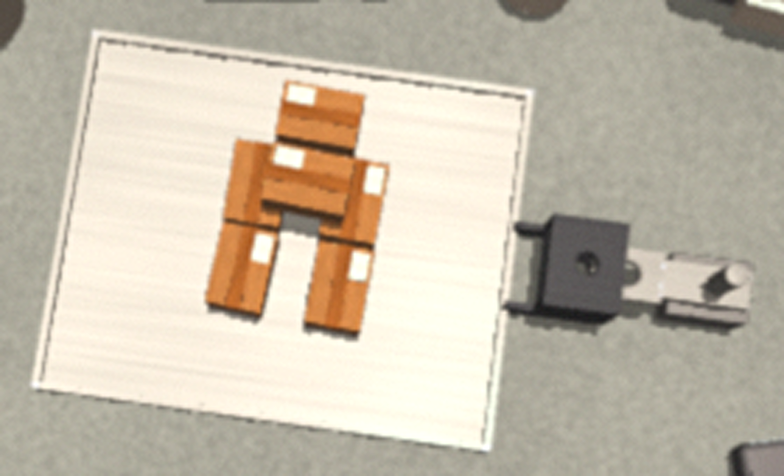

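Crop: there are six parcels, a top one at (306,182) lying on two side ones, one north at (320,115) and two south at (240,268) and (340,285). The clevis hole is at (589,263), the bolt hole at (630,272) and the post top at (738,272).

```bash
python3 - <<'E'
from m import *
D=np.load("top0.npz"); im,d,P=D['im'],D['d'],D['P']; X,Y,Z=P[...,0],P[...,1],P[...,2]
cp=lambda pts:[(x/2.8+190-.3,y/2.8+140-.3) for x,y in pts]
T=plane("top",cp([(93,31),(533,91),(490,450),(33,388)]),14); print("tray corners",T.round(1)); c=T.mean(0)
print("centre",c,"sides",np.linalg.norm(np.roll(T,-1,0)-T,axis=1).round(1))
v=T[0]-T[1]+T[3]-T[2]; print("y-axis ang",np.degrees(np.arctan2(v[1],v[0]))-90); v=T[0]-T[3]+T[1]-T[2]; print("x-axis ang",np.degrees(np.arctan2(v[1],v[0])))
reg=(X>450)&(X<690)&(Y>-70)&(Y<110)
def rect(m):
    m=m.astype(np.uint8);k,l,st,_=cv2.connectedComponentsWithStats(m,connectivity=4)
    for i in range(1,k):
        if st[i,4]<60: continue
        print(st[i],cv2.minAreaRect(P[l==i][:,:2].astype(np.float32)), "z",np.median(Z[l==i]))
print("top");rect(reg&(Z>80)&(Z<95))
m=reg&(Z>43)&(Z<52); 
print("lower");rect(m); print("eroded");rect(cv2.erode(m.astype(np.uint8),np.ones((3,3))))
s=np.where(m[170:265,255:335],'#','.'); s[(Z>80)[170:265,255:335]]='T'
for r in s[::2]: print(''.join(r))
E
```

```text
tray corners [[ 734.1  191.2]
 [ 677.9 -175.7]
 [ 381.7 -130.1]
 [ 436.5  235.5]]
centre [557.55600184  30.23207015] sides [371.1 299.7 369.7 300.9]
y-axis ang -8.611435731556568
x-axis ang -8.609559788105106
top
[283 191  34  26 644] ((590.0950927734375, 13.181537628173828), (66.28839111328125, 46.39188003540039), 76.6639404296875) z 86.34838903348111
lower
[288 169  32  24 533] ((651.862548828125, 2.942108154296875), (65.69547271728516, 47.20286560058594), 78.2484130859375) z 46.6314183347622
[269 190  21  31 378] ((596.3812255859375, 54.58814239501953), (45.31858825683594, 66.2262191772461), 81.07388305664062) z 46.54443794519477
[304 197  25  31 377] ((581.605712890625, -24.051944732666016), (45.239715576171875, 66.21441650390625), 77.74401092529297) z 46.45263700609212
[263 219  26  33 553] ((527.611572265625, 66.98313903808594), (46.045143127441406, 65.98091125488281), 76.8994369506836) z 46.42437354146955
[298 226  26  33 565] ((511.546142578125, -10.577783584594727), (45.78352737426758, 66.56230926513672), 78.57499694824219) z 46.45022363690987
eroded
[291 171  28  21 225] ((
[... 3872 characters left out ...]
#...............#####################...............
.....................#.#####................#####################...............
............................................###.#########.##.T.##...............
...........................................#########.###########................
....................................................############................
..............................................................#.................
................................................................................
................................................................................
................................................................................
```

>>> {"op": "apply_moves", "data": {"targets": [[62,[439,516,-80],[0,0,60]],[62,[439,516,-80],[0,0,60]],[62,[439,516,-80],[0,0,60]],[62,[439,516,-80],[0,0,60]],[62,[439,516,-80],[0,0,60]],[62,[439,516,-80],[0,0,60]],[62,[439,516,-80],[0,0,60]],[62,[439,516,-80],[0,0,60]],[62,[439,516,-80],[0,0,60]],[62,[439,516,-80],[0,0,60]],[62,[439,516,-80],[0,0,60]],[62,[439,516,-80],[0,0,60]],[62,[439,516,-80],[0,0,60]],[62,[439,516,-80],[0,0,60]],[62,[439,516,-80],[0,0,60]],[62,[439,516,-80],[0,0,60]],[62,[439,516,-80],[0,0,60]]], "squeeze": 30}}

```text
time_s: 1.8
eef_pos: [589.6, 12.5, 151.3]
ee_rot: [-0.0, 0.784, 0.62, -0.0]
force: [-0.5, 0.3, -0.1]
grip_width: 0.727
grip_force: 0.0
```

>>> {"op": "apply_moves", "data": {"targets": [[62,[0,0,-50],[0,0,0]],[62,[0,0,-85],[0,0,0]],[62,[0,0,-98],[0,0,0]],[62,[0,0,-98],[0,0,0]],[40,[0,0,-98],[0,0,0]],[40,[0,0,-98],[0,0,0]],[40,[0,0,-98],[0,0,0]],[40,[0,0,-98],[0,0,0]],[40,[0,0,-98],[0,0,0]],[40,[0,0,-60],[0,0,0]],[40,[0,0,-40],[0,0,0]],[40,[30,60,-40],[0,0,-20]]]}}

```text
time_s: 3.0
eef_pos: [612.8, 52.6, 115.8]
ee_rot: [0.002, 0.828, 0.561, 0.002]
force: [1.0, 0.3, -1.6]
grip_width: 0.536
grip_force: 31.6
```

>>> {"op": "apply_moves", "data": {"targets": [[40,[34.4,80.2,0],[0,0,-76.7]],[40,[34.4,80.2,0],[0,0,-76.7]],[40,[34.4,80.2,0],[0,0,-76.7]],[40,[34.4,80.2,0],[0,0,-76.7]],[40,[34.4,80.2,0],[0,0,-76.7]],[40,[34.4,80.2,0],[0,0,-76.7]],[40,[34.4,80.2,0],[0,0,-76.7]],[40,[34.4,80.2,0],[0,0,-76.7]],[40,[34.4,80.2,0],[0,0,-76.7]],[40,[34.4,80.2,0],[0,0,-76.7]],[40,[34.4,80.2,-50],[0,0,-76.7]]]}}

```text
time_s: 4.1
eef_pos: [650.0, 136.3, 68.0]
ee_rot: [-0.001, 0.998, -0.069, 0.007]
force: [1.8, -0.1, -1.6]
grip_width: 0.535
grip_force: 31.6
```

>>> {"op": "apply_moves", "data": {"targets": [[40,[0,0,0],[0,0,0]],[40,[0,0,-30],[0,0,0]],[40,[0,0,-42],[0,0,0]],[40,[0,0,-47],[0,0,0]],[40,[0,0,-47],[0,0,0]],[40,[0,0,-47],[0,0,0]]]}}

```text
time_s: 4.7
eef_pos: [646.6, 136.1, 15.8]
ee_rot: [-0.0, 0.997, -0.071, 0.001]
force: [0.1, 0.2, -0.4]
grip_width: 0.531
grip_force: 31.8
```

>>> {"op": "apply_moves", "data": {"targets": [[62,[0,0,-1],[0,0,0]],[62,[0,0,-1],[0,0,0]],[62,[0,0,-1],[0,0,0]],[62,[0,0,45],[0,0,0]],[62,[0,0,80],[0,0,0]],[62,[-50.3,-81.7,80],[0,0,-0.5]],[62,[-50.3,-81.7,80],[0,0,-0.5]],[62,[-50.3,-81.7,80],[0,0,-0.5]],[62,[-50.3,-81.7,80],[0,0,-0.5]],[62,[-50.3,-81.7,40],[0,0,-0.5]],[62,[-50.3,-81.7,10],[0,0,-0.5]],[62,[-50.3,-81.7,-3],[0,0,-0.5]],[62,[-50.3,-81.7,-3],[0,0,-0.5]],[62,[-50.3,-81.7,-3],[0,0,-0.5]]]}}

```text
time_s: 6.1
eef_pos: [596.6, 54.7, 12.5]
ee_rot: [-0.0, 0.997, -0.076, 0.001]
force: [0.2, -0.5, -0.1]
grip_width: 0.726
grip_force: 0.0
```

```bash
python3 - <<'E'
from h import *
s=ctrl.sense();print(s['eef_pos'],s['force'],s['time_s'])
im,d,P=snap("scene"); cv2.imwrite("pics/s1.png",im[150:350,200:460].repeat(3,0).repeat(3,1)[:600,:780])
E
```

```text
[596.58156862  54.74494099  12.47660471] [ 0.19360552 -0.53502808 -0.11326409] 6.1
```

View pics/s1.png

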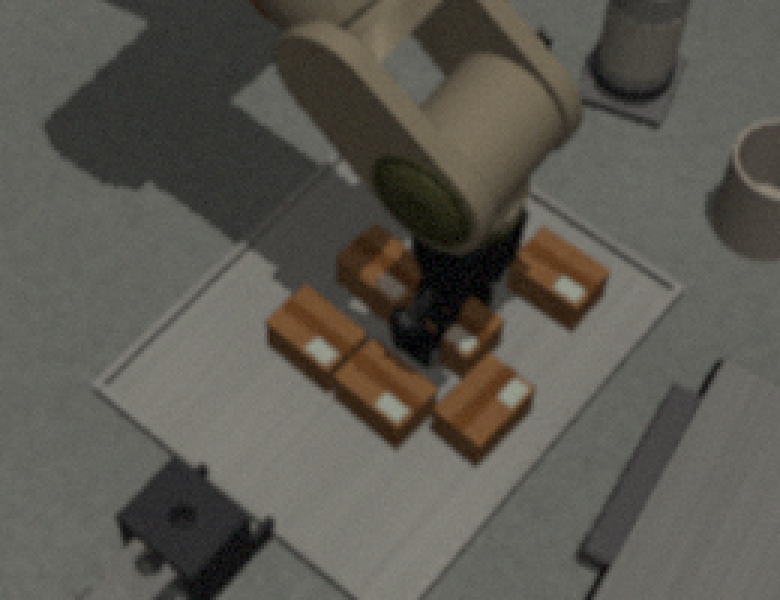

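The first parcel is on its spot at (560,278). The fingers straddle the left parcel at (460,325) cleanly.

>>> {"op": "apply_moves", "data": {"targets": [[40,[0,0,0],[0,0,0]],[40,[0,0,0],[0,0,0]],[40,[0,0,0],[0,0,0]],[40,[0,0,0],[0,0,0]],[40,[0,0,40],[0,0,0]],[40,[0,0,65],[0,0,0]],[40,[-92.2,105.1,65],[0,0,0]],[40,[-92.2,105.1,65],[0,0,0]],[40,[-92.2,105.1,65],[0,0,0]],[40,[-92.2,105.1,65],[0,0,0]],[40,[-92.2,105.1,65],[0,0,0]],[40,[-92.2,105.1,25],[0,0,0]],[40,[-92.2,105.1,6],[0,0,0]],[40,[-92.2,105.1,1],[0,0,0]],[40,[-92.2,105.1,1],[0,0,0]],[62,[-92.2,105.1,1],[0,0,0]],[62,[-92.2,105.1,1],[0,0,0]],[62,[-92.2,105.1,1],[0,0,0]],[62,[-92.2,105.1,45],[0,0,0]],[62,[-92.2,105.1,70],[0,0,0]]]}}

```text
time_s: 8.15
eef_pos: [504.0, 159.4, 83.4]
ee_rot: [-0.0, 0.997, -0.076, 0.001]
force: [0.5, -0.4, 0.2]
grip_width: 0.727
grip_force: 0.0
```

>>> {"op": "apply_moves", "data": {"targets": [[62,[7.1,-170.4,10],[0,0,-2.7]],[62,[7.1,-170.4,10],[0,0,-2.7]],[62,[7.1,-170.4,10],[0,0,-2.7]],[62,[7.1,-170.4,10],[0,0,-2.7]],[62,[7.1,-170.4,10],[0,0,-2.7]],[62,[7.1,-170.4,10],[0,0,-2.7]],[62,[7.1,-170.4,-30],[0,0,-2.7]],[62,[7.1,-170.4,-60],[0,0,-2.7]],[62,[7.1,-170.4,-70],[0,0,-2.7]],[62,[7.1,-170.4,-70],[0,0,-2.7]],[40,[7.1,-170.4,-70],[0,0,-2.7]],[40,[7.1,-170.4,-70],[0,0,-2.7]],[40,[7.1,-170.4,-70],[0,0,-2.7]],[40,[7.1,-170.4,-70],[0,0,-2.7]]]}}

```text
time_s: 9.55
eef_pos: [511.4, -10.9, 12.7]
ee_rot: [0.0, 0.995, -0.099, 0.001]
force: [-0.5, 2.2, 6.3]
grip_width: 0.539
grip_force: 33.1
```

>>> {"op": "apply_moves", "data": {"targets": [[40,[0,0,30],[0,0,0]],[40,[-43,-67,30],[0,0,2.8]],[40,[-43,-67,30],[0,0,2.8]],[40,[-43,-67,30],[0,0,2.8]],[40,[-43,-67,8],[0,0,2.8]],[40,[-43,-67,1],[0,0,2.8]],[40,[-43,-67,1],[0,0,2.8]],[62,[-43,-67,1],[0,0,2.8]],[62,[-43,-67,1],[0,0,2.8]],[62,[-43,-67,1],[0,0,2.8]],[62,[-43,-67,45],[0,0,2.8]],[62,[-43,-67,70],[0,0,2.8]],[62,[-43,-67,70],[0,0,2.8]]]}}

```text
time_s: 10.85
eef_pos: [469.2, -78.5, 84.3]
ee_rot: [0.001, 0.997, -0.075, 0.003]
force: [0.9, -0.2, -0.5]
grip_width: 0.726
grip_force: 0.0
```

>>> {"op": "apply_moves", "data": {"targets": [[62,[113.1,53.5,10],[0,0,-3.7]],[62,[113.1,53.5,10],[0,0,-3.7]],[62,[113.1,53.5,10],[0,0,-3.7]],[62,[113.1,53.5,10],[0,0,-3.7]],[62,[113.1,53.5,10],[0,0,-3.7]],[62,[113.1,53.5,-30],[0,0,-3.7]],[62,[113.1,53.5,-60],[0,0,-3.7]],[62,[113.1,53.5,-70],[0,0,-3.7]],[62,[113.1,53.5,-70],[0,0,-3.7]],[40,[113.1,53.5,-70],[0,0,-3.7]],[40,[113.1,53.5,-70],[0,0,-3.7]],[40,[113.1,53.5,-70],[0,0,-3.7]],[40,[113.1,53.5,-70],[0,0,-3.7]]]}}

```text
time_s: 12.15
eef_pos: [581.4, -24.8, 12.9]
ee_rot: [0.0, 0.994, -0.107, 0.001]
force: [-1.8, -1.0, 7.3]
grip_width: 0.533
grip_force: 33.1
```

>>> {"op": "apply_moves", "data": {"targets": [[40,[0,0,30],[0,0,0]],[40,[29,-75,30],[0,0,3.7]],[40,[29,-75,30],[0,0,3.7]],[40,[29,-75,30],[0,0,3.7]],[40,[29,-75,8],[0,0,3.7]],[40,[29,-75,1],[0,0,3.7]],[40,[29,-75,1],[0,0,3.7]],[62,[29,-75,1],[0,0,3.7]],[62,[29,-75,1],[0,0,3.7]],[62,[29,-75,1],[0,0,3.7]],[62,[29,-75,45],[0,0,3.7]],[62,[29,-75,70],[0,0,3.7]],[62,[29,-75,70],[0,0,3.7]]]}}

```text
time_s: 13.45
eef_pos: [611.4, -99.9, 85.3]
ee_rot: [0.001, 0.997, -0.075, 0.003]
force: [0.5, -0.6, -0.4]
grip_width: 0.721
grip_force: 0.0
```

>>> {"op": "apply_moves", "data": {"targets": [[62,[-83,166.1,10],[0,0,-4.5]],[62,[-83,166.1,10],[0,0,-4.5]],[62,[-83,166.1,10],[0,0,-4.5]],[62,[-83,166.1,10],[0,0,-4.5]],[62,[-83,166.1,10],[0,0,-4.5]],[62,[-83,166.1,10],[0,0,-4.5]],[62,[-83,166.1,-30],[0,0,-4.5]],[62,[-83,166.1,-60],[0,0,-4.5]],[62,[-83,166.1,-70],[0,0,-4.5]],[62,[-83,166.1,-70],[0,0,-4.5]],[40,[-83,166.1,-70],[0,0,-4.5]],[40,[-83,166.1,-70],[0,0,-4.5]],[40,[-83,166.1,-70],[0,0,-4.5]],[40,[-83,166.1,-70],[0,0,-4.5]]]}}

```text
time_s: 14.85
eef_pos: [527.5, 66.4, 12.6]
ee_rot: [0.0, 0.993, -0.114, 0.001]
force: [-0.7, -0.9, 6.3]
grip_width: 0.536
grip_force: 32.0
```

>>> {"op": "apply_moves", "data": {"targets": [[40,[0,0,30],[0,0,0]],[40,[-41,-26,30],[0,0,4.5]],[40,[-41,-26,30],[0,0,4.5]],[40,[-41,-26,8],[0,0,4.5]],[40,[-41,-26,1],[0,0,4.5]],[40,[-41,-26,1],[0,0,4.5]],[62,[-41,-26,1],[0,0,4.5]],[62,[-41,-26,1],[0,0,4.5]],[62,[-41,-26,1],[0,0,4.5]],[62,[-41,-26,45],[0,0,4.5]],[62,[-41,-26,80],[0,0,4.5]],[62,[-41,-26,80],[0,0,4.5]]]}}

```text
time_s: 16.05
eef_pos: [487.9, 40.4, 95.4]
ee_rot: [0.0, 0.997, -0.075, 0.004]
force: [0.2, -0.1, -0.1]
grip_width: 0.729
grip_force: 0.0
```

>>> {"op": "apply_moves", "data": {"targets": [[55,[165.3,-38.2,0],[0,0,86.8]],[55,[165.3,-38.2,0],[0,0,86.8]],[55,[165.3,-38.2,0],[0,0,86.8]],[55,[165.3,-38.2,0],[0,0,86.8]],[55,[165.3,-38.2,0],[0,0,86.8]],[55,[165.3,-38.2,0],[0,0,86.8]],[55,[165.3,-38.2,0],[0,0,86.8]],[55,[165.3,-38.2,0],[0,0,86.8]],[55,[165.3,-38.2,0],[0,0,86.8]],[55,[165.3,-38.2,0],[0,0,86.8]],[55,[165.3,-38.2,0],[0,0,86.8]],[55,[165.3,-38.2,0],[0,0,86.8]],[55,[165.3,-38.2,-30],[0,0,86.8]]]}}

```text
time_s: 17.35
eef_pos: [653.1, 2.1, 64.5]
ee_rot: [0.003, 0.777, 0.629, 0.002]
force: [0.0, -0.2, 0.0]
grip_width: 0.643
grip_force: 0.0
```

>>> {"op": "apply_moves", "data": {"targets": [[55,[0,0,-25],[0,0,0]],[55,[0,0,-49],[0,0,0]],[55,[0,0,-49],[0,0,0]],[40,[0,0,-49],[0,0,0]],[40,[0,0,-49],[0,0,0]],[40,[0,0,-49],[0,0,0]],[40,[0,0,-49],[0,0,0]],[40,[0,0,-20],[0,0,0]],[40,[-23,16,0],[0,0,-86.8]],[40,[-23,16,0],[0,0,-86.8]],[40,[-23,16,0],[0,0,-86.8]],[40,[-23,16,0],[0,0,-86.8]],[40,[-23,16,0],[0,0,-86.8]],[40,[-23,16,0],[0,0,-86.8]],[40,[-23,16,0],[0,0,-86.8]],[40,[-23,16,0],[0,0,-86.8]],[40,[-23,16,0],[0,0,-86.8]],[40,[-23,16,0],[0,0,-86.8]],[40,[-23,16,0],[0,0,-86.8]],[40,[-23,16,0],[0,0,-86.8]]]}}

```text
time_s: 19.35
eef_pos: [627.9, 18.4, 61.5]
ee_rot: [-0.0, 0.997, -0.073, 0.0]
force: [-0.6, 0.2, -0.4]
grip_width: 0.577
grip_force: 28.9
```

>>> {"op": "apply_moves", "data": {"targets": [[40,[0,0,-30],[0,0,0]],[40,[0,0,-42],[0,0,0]],[40,[0,0,-47],[0,0,0]],[40,[0,0,-47],[0,0,0]],[62,[0,0,-47],[0,0,0]],[62,[0,0,-47],[0,0,0]],[62,[0,0,-47],[0,0,0]],[62,[0,0,0],[0,0,0]],[62,[0,0,50],[0,0,0]],[62,[0,0,100],[0,0,0]],[62,[-60,50,150],[0,0,0]],[62,[-120,90,200],[0,0,0]],[62,[-120,130,200],[0,0,0]],[62,[-120,130,200],[0,0,0]],[62,[-120,130,200],[0,0,0]]]}}

```text
time_s: 20.85
eef_pos: [506.4, 151.7, 265.0]
ee_rot: [-0.001, 0.997, -0.073, 0.003]
force: [1.0, -0.0, 0.5]
grip_width: 0.73
grip_force: 0.0
```

```bash
cat > parc.py <<'E'
from m import *
def parcels(tag):
    out=[]
    for n in ("top","scene"):
        im,d,P=snap(n); X,Y,Z=P[...,0],P[...,1],P[...,2]; cv2.imwrite(f"pics/{n}_{tag}.png",im); np.savez(f"{n}_{tag}.npz",im=im,d=d,P=P)
        hsv=cv2.cvtColor(im,cv2.COLOR_BGR2HSV)
        q=P[...,:2]-[557.6,30.2]; a=np.radians(-8.6); tx=q@[np.cos(a),np.sin(a)]; ty=q@[-np.sin(a),np.cos(a)]
        m=((abs(tx)<150)&(abs(ty)<185)&(Z>42)&(Z<53)).astype(np.uint8)
        m=cv2.morphologyEx(m,cv2.MORPH_OPEN,np.ones((3,3)))
        k,l,st,_=cv2.connectedComponentsWithStats(m)
        for i in range(1,k):
            if st[i,4]<150: continue
            r=cv2.minAreaRect(np.c_[tx[l==i],ty[l==i]].astype(np.float32)); print(n,"tray xy",np.round(r[0]),"size",np.round(r[1]),"ang",round(r[2],1))
if __name__=="__main__":
    import sys; print(ctrl.sense()['time_s'],ctrl.sense()['eef_pos']); parcels(sys.argv[1])
E
python3 parc.py p1
```

```text
20.85 [506.35902597 151.7068433  265.01270225]
top tray xy [ 72. 113.] size [66. 37.] ang 3.1
top tray xy [68. -2.] size [67. 45.] ang 8.0
top tray xy [  71. -119.] size [67. 46.] ang 0.7
top tray xy [-74.   0.] size [66. 46.] ang 0.8
top tray xy [ -73. -119.] size [46. 66.] ang 89.7
scene tray xy [-73. 116.] size [49. 69.] ang 88.0
scene tray xy [-74.  -2.] size [49. 68.] ang 89.3
scene tray xy [ 72. 116.] size [50. 67.] ang 88.5
scene tray xy [ -73. -121.] size [48. 69.] ang 89.9
scene tray xy [68. -4.] size [66. 48.] ang 9.1
scene tray xy [  71. -122.] size [67. 47.] ang 0.3
```

View pics/scene_p1.png

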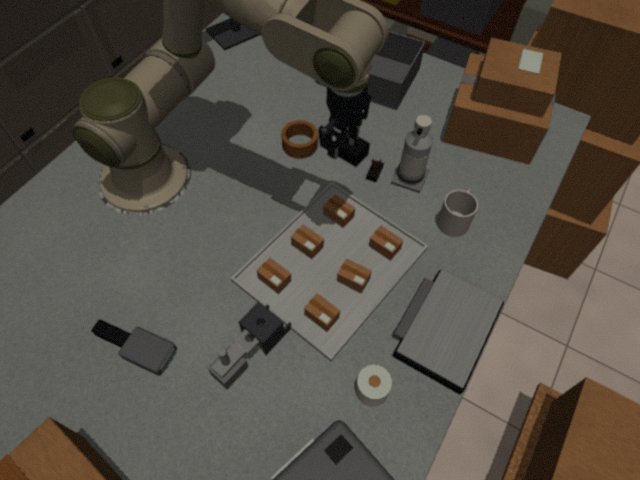

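All six parcels are spread at about (±72, 0/±120) in the tray frame, one of them turned by 8°, and every quarter is used. Now I'll locate the cap, pin, hole and post in both views.

```bash
python3 - <<'E'
from m import *
def cen(n,tag,box,f,z,name):
    D=np.load(f"{n}{tag}.npz"); im,P=D['im'],D['P']; x0,y0,x1,y1=box
    hsv=cv2.cvtColor(im,cv2.COLOR_BGR2HSV)
    m=np.zeros(im.shape[:2],np.uint8); m[y0:y1,x0:x1]=f(hsv,P)[y0:y1,x0:x1]
    k,l,st,ce=cv2.connectedComponentsWithStats(m)
    if k<2: print(name,n,"none");return
    i=1+st[1:,4].argmax(); q=l==i
    h=st[i]; cs,_=cv2.findContours((q).astype(np.uint8),cv2.RETR_EXTERNAL,cv2.CHAIN_APPROX_NONE)
    w=plane(n,cs[0].reshape(-1,2),z); (wx,wy),r=cv2.minEnclosingCircle(w.astype(np.float32))
    print(name,n,h,"px",ce[i].round(1),"ray",plane(n,[ce[i]],z)[0].round(1),"enc",(round(wx,1),round(wy,1),round(r,1)),"depth mean",P[q].mean(0).round(1))
for n,tag,b in (("top","0",(95,165,170,235)),("scene","0",(390,100,450,195))):
    cen(n,tag,b,lambda h,P:(P[...,2]>205)&(P[...,2]<222),212,"cap")
for n,tag,b in (("top","0",(120,255,170,310)),("scene","0",(330,115,375,170))):
    cen(n,tag,b,lambda h,P:(P[...,2]>95-5-0)&(P[...,2]<112),105,"pin")
for n,tag,b in (("top","0",(370,210,470,265)),("scene","0",(205,295,300,390))):
    cen(n,tag,b,lambda h,P:(P[...,2]>110)&(P[...,2]<125),118,"post")
    cen(n,tag,b,lambda h,P:(P[...,2]>70)&(P[...,2]<83),76,"plate")
for n,b in (("top",(375,205,465,265)),("scene",(205,295,300,390))):
    D=np.load(f"{n}0.npz"); im=D['im']; x0,y0,x1,y1=b
    big=cv2.resize(im[y0:y1,x0:x1],None,fx=6,fy=6,interpolation=cv2.INTER_CUBIC); print(big.shape)
    g=cv2.convertScaleAbs(big,alpha=1.8,beta=10); cv2.imwrite(f"pics/c_{n}.png",g)
a=cv2.imread("pics/c_top.png");b=cv2.imread("pics/c_scene.png");c=np.zeros((max(a.shape[0],b.shape[0]),a.shape[1]+b.shape[1],3),np.uint8);c[:a.shape[0],:a.shape[1]]=a;c[:b.shape[0],a.shape[1]:]=b
print(c.shape);cv2.imwrite("pics/cc.png",c[:600,:] if c.shape[1]<=800 else cv2.resize(c,(800,int(c.shape[0]*800/c.shape[1]))))
E
```

```text
cap top [103 176  26  20 335] px [114.1 185.6] ray [601.3 366. ] enc (602.5, 363.3, 23.6) depth mean [601.4 366.1 211.6]
cap scene [415 114  17  18 200] px [422.9 121.7] ray [601.5 361.6] enc (601.5, 357.2, 29.2) depth mean [601.5 361.8 211.9]
pin top [128 275  14  13 150] px [134.4 281. ] ray [426.3 354.9] enc (426.0, 355.0, 14.2) depth mean [427.  357.8  96.2]
pin scene [347 126  11  10  80] px [352.3 130. ] ray [430.1 345.9] enc (431.5, 345.6, 16.4) depth mean [426.8 352.9  97.1]
post top [449 234   9   9  63] px [452.8 237.9] ray [ 505.4 -305.3] enc (505.7, -305.2, 9.2) depth mean [ 505.5 -305.5  117.5]
plate top [383 216  32  37 876] px [398.8 234.1] ray [ 521.4 -201.6] enc (521.9, -200.9, 46.2) depth mean [ 521.4 -201.5   76.3]
post scene [218 348   9  10  72] px [222.  352.3] ray [ 507.  -307.8] enc (507.1, -307.4, 9.8) depth mean [ 507.  -307.8  118.1]
plate scene [239 302  45  42 925] px [260.6 322.5] ray [ 522.3 -205.2] enc (522.2, -203.9, 46.7) depth mean [ 522.4 -205.2   76.5]
(360, 540, 3)
(570, 570, 3)
(570, 1110, 3)
```

View pics/c_top.png

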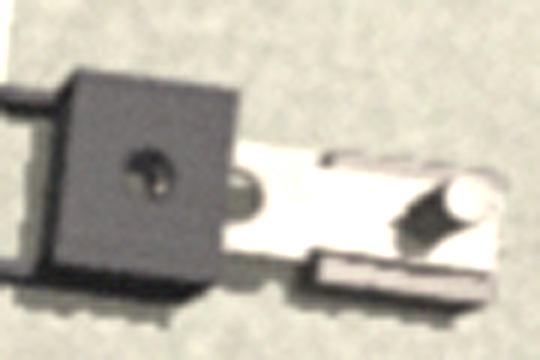

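View pics/c_scene.png

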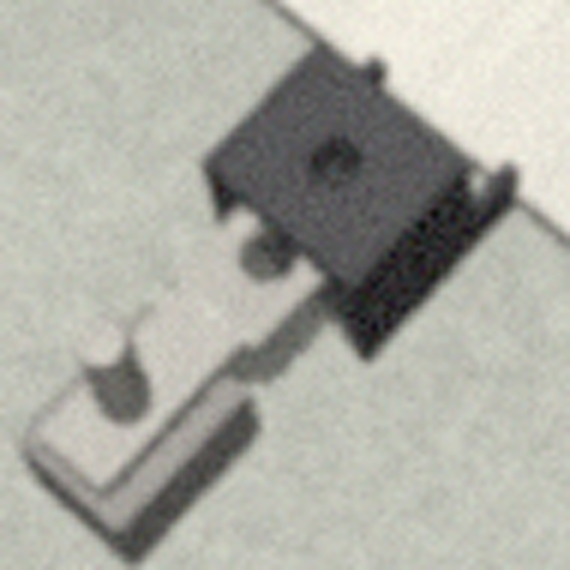

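In the crops the hole is at about (150,173) in the top view and (335,158) in the scene view. The bolt is drawn about 35 mm out, and the two cameras agree once averaged. Next is the mister.

>>> {"op": "apply_moves", "data": {"targets": [[0,[95,215,0],[0,0,0]],[0,[95,215,0],[0,0,0]],[0,[95,215,0],[0,0,0]],[0,[95,215,0],[0,0,0]],[0,[95,215,0],[0,0,0]],[0,[95,215,0],[0,0,0]],[0,[95,215,0],[0,0,0]],[0,[95,215,0],[0,0,0]],[0,[95,215,0],[0,0,0]],[0,[95,215,0],[0,0,0]]]}}

```text
time_s: 21.95
eef_pos: [603.0, 362.5, 262.0]
ee_rot: [-0.0, 0.997, -0.076, 0.0]
force: [-0.3, -1.2, 0.5]
grip_width: 0.0
grip_force: 0.0
```

Commanded position is about (603, 363, 261.5). Going down in steps.

>>> {"op": "apply_moves", "data": {"targets": [[0,[-1,2,-30],[0,0,0]],[0,[-1,2,-42],[0,0,0]],[0,[-1,2,-48],[0,0,0]],[0,[-1,2,-52],[0,0,0]],[0,[-1,2,-55],[0,0,0]],[0,[-1,2,-57],[0,0,0]],[0,[-1,2,-58],[0,0,0]],[0,[-1,2,-58],[0,0,0]],[0,[-1,2,-58],[0,0,0]]]}}

```text
time_s: 22.85
eef_pos: [602.1, 365.3, 205.0]
ee_rot: [-0.0, 0.997, -0.075, 0.001]
force: [-3.5, -2.8, 6.8]
grip_width: -0.001
grip_force: 3.3
```

>>> {"op": "apply_moves", "data": {"targets": [[0,[0,0,-2],[0,0,0]],[0,[0,0,-3],[0,0,0]],[0,[0,0,-3.5],[0,0,0]],[0,[0,0,-4],[0,0,0]],[0,[0,0,-4],[0,0,0]]]}}

```text
time_s: 23.35
eef_pos: [602.1, 365.4, 202.1]
ee_rot: [-0.0, 0.997, -0.075, 0.001]
force: [-5.4, -4.1, 10.9]
grip_width: -0.003
grip_force: 5.7
```

>>> {"op": "apply_moves", "data": {"targets": [[0,[0,0,15],[0,0,0]],[0,[0,0,60],[0,0,0]],[0,[0,0,60],[0,0,0]],[45,[-94,-671,60],[0,0,0]],[45,[-94,-671,60],[0,0,0]],[45,[-94,-671,60],[0,0,0]],[45,[-94,-671,60],[0,0,0]],[45,[-94,-671,60],[0,0,0]],[45,[-94,-671,60],[0,0,0]],[45,[-94,-671,60],[0,0,0]],[45,[-94,-671,60],[0,0,0]],[45,[-94,-671,60],[0,0,0]],[45,[-94,-671,60],[0,0,0]],[45,[-94,-671,60],[0,0,0]],[45,[-94,-671,60],[0,0,0]],[45,[-94,-671,60],[0,0,0]],[45,[-94,-671,60],[0,0,0]],[45,[-94,-671,60],[0,0,0]],[45,[-94,-671,60],[0,0,0]],[45,[-94,-671,60],[0,0,0]]]}}

```text
time_s: 25.35
eef_pos: [508.3, -304.5, 259.6]
ee_rot: [0.0, 0.997, -0.074, 0.0]
force: [-0.2, 0.3, 0.0]
grip_width: 0.528
grip_force: 0.0
```

>>> {"op": "apply_moves", "data": {"targets": [[45,[0,0,0],[0,0,0]],[45,[0,0,0],[0,0,0]]]}}

```text
time_s: 25.55
eef_pos: [508.2, -304.7, 259.6]
ee_rot: [0.0, 0.997, -0.074, 0.0]
force: [0.0, 0.4, 0.5]
grip_width: 0.525
grip_force: 0.0
```

```bash
python3 - <<'E'
from m import *
im,d,P=snap("top"); Z=P[...,2]; s=Z[165:205,95:135]; q=(s>195)&(s<225); print("cap",np.median(s[q]),q.sum())
D=np.load("top0.npz")['P'][165:205,95:135,2]; q=(D>195)&(D<225); print(np.median(D[q]),q.sum())
print(ctrl.sense()['eef_pos'])
E
```

```text
cap 210.94598936294494 407
211.22344750239301 406
[ 508.15641071 -304.88422181  259.51658028]
```

>>> {"op": "apply_moves", "data": {"targets": [[45,[-0.7,-1,-50],[0,0,0]],[45,[-0.7,-1,-100],[0,0,0]],[45,[-0.7,-1,-140],[0,0,0]],[45,[-0.7,-1,-160],[0,0,0]],[45,[-0.7,-1,-171],[0,0,0]],[45,[-0.7,-1,-171],[0,0,0]],[10,[-0.7,-1,-171],[0,0,0]],[10,[-0.7,-1,-171],[0,0,0]],[10,[-0.7,-1,-171],[0,0,0]],[10,[-0.7,-1,-171],[0,0,0]],[10,[-0.7,-1,-171],[0,0,0]],[10,[-0.7,-1,-171],[0,0,0]]], "squeeze": 25}}

```text
time_s: 26.8
eef_pos: [507.8, -307.0, 89.9]
ee_rot: [0.001, 0.997, -0.075, 0.001]
force: [-0.5, 0.0, 6.0]
grip_width: 0.2
grip_force: 25.1
```

>>> {"op": "apply_moves", "data": {"targets": [[10,[1,7,0],[0,0,0]],[10,[2,14,0],[0,0,0]],[10,[3.2,21,0],[0,0,0]],[10,[4.2,28,0],[0,0,0]],[10,[4.8,31,0],[0,0,0]],[10,[5,33,0],[0,0,0]],[10,[5,33,0],[0,0,0]]]}}

```text
time_s: 27.5
eef_pos: [512.9, -274.1, 89.9]
ee_rot: [0.001, 0.997, -0.075, 0.001]
force: [-0.5, -0.7, 6.9]
grip_width: 0.203
grip_force: 25.3
```

>>> {"op": "apply_moves", "data": {"targets": [[10,[0.2,1,0],[0,0,0]],[10,[0.3,2,0],[0,0,0]],[10,[0.5,3,0],[0,0,0]],[10,[0.5,3,0],[0,0,0]]]}}

```text
time_s: 27.9
eef_pos: [513.3, -271.4, 89.9]
ee_rot: [0.001, 0.997, -0.075, 0.001]
force: [-0.7, -1.9, 6.5]
grip_width: 0.199
grip_force: 25.3
```

>>> {"op": "apply_moves", "data": {"targets": [[10,[0.2,1,0],[0,0,0]],[10,[0.3,2,0],[0,0,0]],[10,[0.3,2,0],[0,0,0]]]}}

```text
time_s: 28.2
eef_pos: [513.4, -271.1, 89.9]
ee_rot: [0.003, 0.997, -0.075, 0.001]
force: [-2.0, -10.7, 4.3]
grip_width: 0.202
grip_force: 25.3
```

>>> {"op": "apply_moves", "data": {"targets": [[10,[0,-2,0],[0,0,0]],[45,[0,-2,0],[0,0,0]],[45,[0,-2,0],[0,0,0]],[45,[0,-2,0],[0,0,0]],[45,[0,-2,50],[0,0,0]],[45,[0,-2,100],[0,0,0]],[45,[0,-2,150],[0,0,0]],[45,[-30,30,150],[0,0,0]],[45,[-50,60,150],[0,0,0]],[45,[-80,100,150],[0,0,0]],[45,[-110,140,150],[0,0,0]],[45,[-110,180,150],[0,0,0]],[45,[-110,220,150],[0,0,0]],[45,[-110,260,150],[0,0,0]],[45,[-110,300,150],[0,0,0]],[45,[-110,340,150],[0,0,0]],[45,[-110,380,150],[0,0,0]],[45,[-110,380,150],[0,0,0]],[45,[-110,380,150],[0,0,0]],[45,[-110,380,150],[0,0,0]]]}}

```text
time_s: 30.2
eef_pos: [403.0, 110.7, 238.3]
ee_rot: [0.0, 0.997, -0.075, -0.0]
force: [0.6, 0.1, 0.2]
grip_width: 0.524
grip_force: 0.0
```

```bash
python3 parc.py p2; python3 - <<'E'
from m import *
D=np.load("top0.npz");P=D['P']; s=P[263:305,122:165]; z=s[...,2]; h,b=np.histogram(z,np.arange(-5,115,5)); print([(int(x),int(y)) for x,y in zip(b,h) if y])
D2=np.load("scene0.npz");P2=D2['P'][115:170,325:380]; z=P2[...,2]; h,b=np.histogram(z,np.arange(-5,115,5)); print([(int(x),int(y)) for x,y in zip(b,h) if y])
for n,Q in (("top",s),("scene",P2)):
    q=(Q[...,2]>39)&(Q[...,2]<50); print(n,"block",cv2.minAreaRect(Q[q][:,:2].astype(np.float32)), np.median(Q[q][:,2]))
    for lo,hi in((93,100),):
        q=(Q[...,2]>lo)&(Q[...,2]<hi); print(n,"head",cv2.minEnclosingCircle(Q[q][:,:2].astype(np.float32)),q.sum(),np.median(Q[q],0))
im=cv2.resize(D['im'][255:315,115:175],None,fx=6,fy=6,interpolation=cv2.INTER_CUBIC); im2=cv2.resize(D2['im'][110:170,325:385],None,fx=6,fy=6,interpolation=cv2.INTER_CUBIC)
cv2.imwrite("pics/pin0.png",cv2.convertScaleAbs(np.hstack([im,im2]),alpha=2.2,beta=20))
t=np.load("top_p2.npz"); Z=t['P'][...,2];q=np.zeros(Z.shape,bool);q[210:270,370:480]=1;q&=(Z>110)&(Z<125);print("post top",t['P'][q].mean(0))
E
```

```text
30.2 [403.02803589 110.72260889 238.26838565]
top tray xy [ 71. 119.] size [66. 46.] ang 0.9
top tray xy [68. -1.] size [66. 45.] ang 8.1
top tray xy [  71. -119.] size [46. 67.] ang 89.8
top tray xy [-53. 119.] size [30. 46.] ang 5.3
top tray xy [-74.   0.] size [66. 46.] ang 0.5
top tray xy [ -72. -119.] size [66. 46.] ang 2.3
scene tray xy [-73. 116.] size [49. 68.] ang 86.6
scene tray xy [-74.  -3.] size [48. 67.] ang 89.8
scene tray xy [ 71. 115.] size [67. 50.] ang 0.5
scene tray xy [ -74. -122.] size [69. 47.] ang 0.1
scene tray xy [68. -4.] size [67. 48.] ang 9.8
scene tray xy [  71. -122.] size [48. 67.] ang 89.9
[(-5, 305), (0, 285), (5, 26), (10, 21), (15, 25), (20, 28), (25, 17), (30, 26), (35, 29), (40, 433), (45, 409), (50, 7), (70, 3), (75, 7), (80, 6), (85, 13), (90, 49), (95, 90), (100, 9), (105, 2)]
[(-5, 818), (0, 1092), (5, 112), (10, 52), (15, 60), (20, 47), (25, 51), (30, 43), (35, 56), (40, 232), (45, 256), (50, 19), (55, 19), (60, 8), (65, 2), (70, 5), (75, 10), (80, 12), (85, 20), (90, 22), (95, 43), (100, 13), (105, 2)]
top block ((427.3217468261719, 358.5522155761719), (61.81840896606445, 79.23280334472656), 82.5591812133789) 44.909826767770255
top head ((426.81854248046875, 358.2458190917969), 13.83494758605957) 125 [427.01036195 357.82787161  96.1958486 ]
scene block ((455.1927490234375, 349.5295104980469), (66.32847595214844, 144.5826873779297), 79.6623306274414) 45.0486876271882
scene head ((425.2916564941406, 354.080322265625), 15.565166473388672) 56 [426.29821808 355.06340887  96.3992962 ]
post top [ 510.8996483  -269.77584357  117.5434684 ]
```

View pics/pin0.png

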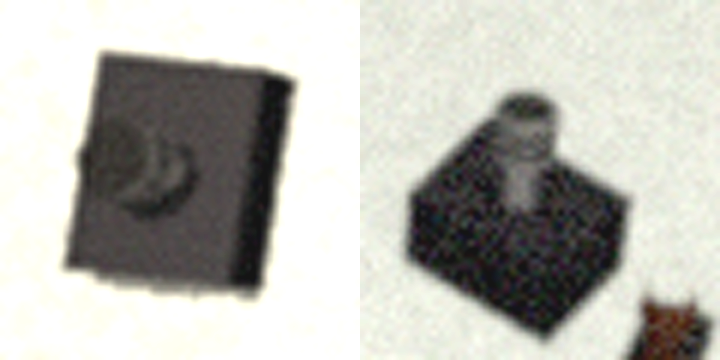

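All parcels are still in place, and the post moved 35 mm to home. In the pin picture the head is at about (115,155), leaning back by parallax only. Going for the pin now.

>>> {"op": "apply_moves", "data": {"targets": [[45,[25,245.6,0],[0,0,0]],[45,[25,245.6,0],[0,0,0]],[45,[25,245.6,0],[0,0,0]],[45,[25,245.6,0],[0,0,0]],[45,[25,245.6,0],[0,0,0]],[45,[25,245.6,0],[0,0,0]],[45,[25,245.6,0],[0,0,0]],[45,[25,245.6,0],[0,0,0]],[45,[25,245.6,-50],[0,0,0]],[45,[25,245.6,-90],[0,0,0]],[45,[25,245.6,-110],[0,0,0]],[45,[25,245.6,-110],[0,0,0]],[45,[25,245.6,-110],[0,0,0]]]}}

```text
time_s: 31.6
eef_pos: [428.8, 356.4, 129.6]
ee_rot: [-0.0, 0.997, -0.076, 0.001]
force: [-0.4, -0.2, 0.3]
grip_width: 0.529
grip_force: 0.0
```

>>> {"op": "apply_moves", "data": {"targets": [[45,[0,0,-30],[0,0,0]],[45,[0,0,-50],[0,0,0]],[45,[0,0,-60],[0,0,0]],[45,[0,0,-60],[0,0,0]],[20,[0,0,-60],[0,0,0]],[20,[0,0,-60],[0,0,0]],[20,[0,0,-60],[0,0,0]],[20,[0,0,-60],[0,0,0]],[20,[0,0,-60],[0,0,0]]], "squeeze": 40}}

```text
time_s: 32.5
eef_pos: [428.9, 357.5, 70.0]
ee_rot: [-0.001, 0.997, -0.075, 0.001]
force: [-0.4, -0.4, 7.0]
grip_width: 0.317
grip_force: 39.5
```

>>> {"op": "apply_moves", "data": {"targets": [[20,[0,0,10],[0,0,0]],[20,[0,0,40],[0,0,0]],[20,[0,0,85],[0,0,0]],[20,[0,0,130],[0,0,0]],[20,[94.5,-559,130],[0,0,0]],[20,[94.5,-559,130],[0,0,0]],[20,[94.5,-559,130],[0,0,0]],[20,[94.5,-559,130],[0,0,0]],[20,[94.5,-559,130],[0,0,0]],[20,[94.5,-559,130],[0,0,0]],[20,[94.5,-559,130],[0,0,0]],[20,[94.5,-559,130],[0,0,0]],[20,[94.5,-559,130],[0,0,0]],[20,[94.5,-559,130],[0,0,0]],[20,[94.5,-559,130],[0,0,0]],[20,[94.5,-559,130],[0,0,0]],[20,[94.5,-559,130],[0,0,0]],[20,[94.5,-559,130],[0,0,0]],[20,[94.5,-559,130],[0,0,0]],[20,[94.5,-559,130],[0,0,0]]]}}

```text
time_s: 34.5
eef_pos: [522.6, -200.6, 198.7]
ee_rot: [-0.0, 0.997, -0.074, 0.0]
force: [-0.5, 0.7, -0.9]
grip_width: 0.313
grip_force: 40.4
```

>>> {"op": "apply_moves", "data": {"targets": [[20,[0,0,-15],[0,0,0]],[20,[0,0,-15],[0,0,0]],[20,[0,0,-15],[0,0,0]],[20,[0,0,-15],[0,0,0]]]}}

```text
time_s: 34.9
eef_pos: [522.7, -201.8, 184.0]
ee_rot: [0.0, 0.997, -0.075, 0.0]
force: [0.6, 0.2, -1.7]
grip_width: 0.312
grip_force: 40.5
```

```bash
python3 - <<'E'
from m import *
s=ctrl.sense();print(s['eef_pos'],s['force'],s['grip_width'],s['time_s'])
ims=[]
for n,b in(("top",(360,190,480,270)),("scene",(205,220,325,340))):
    im,d,P=snap(n); np.savez(f"{n}_pin.npz",im=im,d=d,P=P); x0,y0,x1,y1=b
    c=cv2.convertScaleAbs(cv2.resize(im[y0:y1,x0:x1],None,fx=3.3,fy=3.3,interpolation=cv2.INTER_CUBIC),alpha=1.8,beta=15); c=cv2.copyMakeBorder(c,0,396-c.shape[0],0,0,cv2.BORDER_CONSTANT); ims.append(c)
cv2.imwrite("pics/hov.png",np.hstack(ims))
E
```

```text
[ 522.72437682 -201.80043518  184.0160757 ] [ 0.63195021  0.15107246 -1.74596167] 0.31201914593604557 34.9
```

View pics/hov.png

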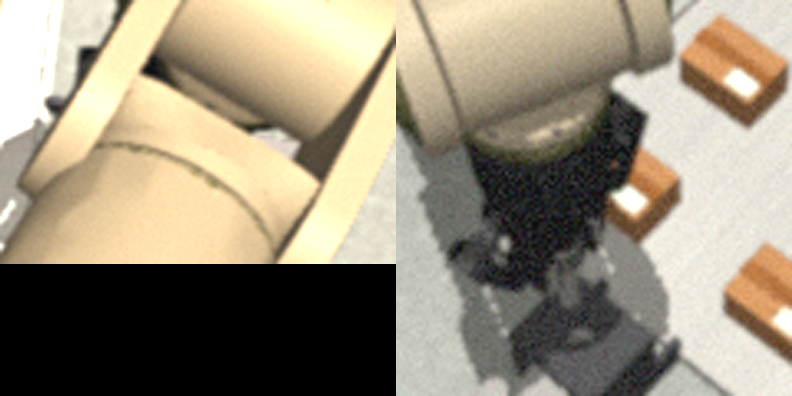

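The arm hides the top view. The scene view shows the pin just above the plate at about (580,300). I'll go down gently, watching the force.

>>> {"op": "apply_moves", "data": {"targets": [[20,[0.5,-1,-20],[0,0,0]],[20,[0.5,-1,-34],[0,0,0]],[20,[0.5,-1,-36],[0,0,0]],[20,[0.5,-1,-36],[0,0,0]],[20,[0.5,-1,-38],[0,0,0]],[20,[0.5,-1,-40],[0,0,0]],[20,[0.5,-1,-42],[0,0,0]],[20,[0.5,-1,-42],[0,0,0]]]}}

```text
time_s: 35.8
eef_pos: [522.9, -202.9, 141.2]
ee_rot: [-0.0, 0.997, -0.075, -0.0]
force: [0.7, -0.3, -1.0]
grip_width: 0.317
grip_force: 40.5
```

>>> {"op": "apply_moves", "data": {"targets": [[20,[0,0,-2],[0,0,0]],[20,[0,0,-4],[0,0,0]],[20,[0,0,-6],[0,0,0]],[20,[0,0,-6],[0,0,0]]]}}

```text
time_s: 36.2
eef_pos: [522.9, -202.9, 134.9]
ee_rot: [-0.0, 0.997, -0.075, -0.0]
force: [-0.8, -0.1, -0.6]
grip_width: 0.317
grip_force: 40.5
```

>>> {"op": "apply_moves", "data": {"targets": [[20,[0,0,-3],[0,0,0]],[20,[0,0,-6],[0,0,0]],[20,[0,0,-9],[0,0,0]],[20,[0,0,-9],[0,0,0]]]}}

```text
time_s: 36.6
eef_pos: [522.8, -202.8, 125.8]
ee_rot: [-0.0, 0.997, -0.075, -0.0]
force: [-0.3, -0.7, -0.2]
grip_width: 0.317
grip_force: 40.5
```

The pin is in the upper hole without contact. Continuing.

>>> {"op": "apply_moves", "data": {"targets": [[20,[0,0,-3],[0,0,0]],[20,[0,0,-6],[0,0,0]],[20,[0,0,-9],[0,0,0]],[20,[0,0,-12],[0,0,0]],[20,[0,0,-12],[0,0,0]]]}}

```text
time_s: 37.1
eef_pos: [522.8, -202.9, 113.8]
ee_rot: [-0.0, 0.997, -0.075, -0.0]
force: [0.0, -0.3, -1.0]
grip_width: 0.317
grip_force: 40.5
```

>>> {"op": "apply_moves", "data": {"targets": [[20,[0,0,-3],[0,0,0]],[20,[0,0,-6],[0,0,0]],[20,[0,0,-9],[0,0,0]],[20,[0,0,-12],[0,0,0]],[20,[0,0,-12],[0,0,0]]]}}

```text
time_s: 37.6
eef_pos: [522.8, -202.8, 101.8]
ee_rot: [-0.0, 0.997, -0.075, -0.0]
force: [0.7, -0.3, -1.0]
grip_width: 0.315
grip_force: 40.5
```

>>> {"op": "apply_moves", "data": {"targets": [[20,[0,0,-3],[0,0,0]],[20,[0,0,-6],[0,0,0]],[20,[0,0,-9],[0,0,0]],[20,[0,0,-12],[0,0,0]],[20,[0,0,-12],[0,0,0]]]}}

```text
time_s: 38.1
eef_pos: [522.8, -202.8, 89.8]
ee_rot: [-0.0, 0.997, -0.075, -0.0]
force: [0.2, 0.4, -1.4]
grip_width: 0.317
grip_force: 40.5
```

>>> {"op": "apply_moves", "data": {"targets": [[20,[0,0,-2],[0,0,0]],[20,[0,0,-4],[0,0,0]],[20,[0,0,-6],[0,0,0]],[20,[0,0,-6],[0,0,0]]]}}

```text
time_s: 38.5
eef_pos: [522.8, -202.9, 84.0]
ee_rot: [-0.0, 0.997, -0.075, -0.0]
force: [-0.1, -0.2, -1.4]
grip_width: 0.315
grip_force: 40.5
```

>>> {"op": "apply_moves", "data": {"targets": [[20,[0,0,-1],[0,0,0]],[20,[0,0,-2],[0,0,0]],[20,[0,0,-3],[0,0,0]],[20,[0,0,-4],[0,0,0]],[20,[0,0,-4],[0,0,0]]]}}

```text
time_s: 39.0
eef_pos: [522.9, -202.9, 80.2]
ee_rot: [-0.0, 0.997, -0.075, -0.0]
force: [-0.1, 0.3, -1.0]
grip_width: 0.317
grip_force: 40.5
```

>>> {"op": "apply_moves", "data": {"targets": [[20,[0,0,-1],[0,0,0]],[20,[0,0,-2],[0,0,0]],[20,[0,0,-2],[0,0,0]],[45,[0,0,-2],[0,0,0]],[45,[0,0,-2],[0,0,0]],[45,[0,0,-2],[0,0,0]],[45,[0,0,40],[0,0,0]],[45,[0,0,80],[0,0,0]],[45,[-40,0,120],[0,0,0]],[45,[-80,40,150],[0,0,0]],[45,[-110,80,150],[0,0,0]],[45,[-140,120,150],[0,0,0]],[45,[-140,160,150],[0,0,0]],[45,[-140,200,150],[0,0,0]],[45,[-140,240,150],[0,0,0]],[45,[-140,280,150],[0,0,0]],[45,[-140,280,150],[0,0,0]],[45,[-140,280,150],[0,0,0]]]}}

```text
time_s: 40.8
eef_pos: [382.9, 77.4, 230.4]
ee_rot: [0.0, 0.997, -0.074, 0.0]
force: [-0.3, 0.3, -0.5]
grip_width: 0.528
grip_force: 0.0
```

```bash
python3 parc.py p3; python3 - <<'E'
from m import *
ims=[]
for n,b in(("top",(360,200,480,280)),("scene",(205,280,325,400))):
    D=np.load(f"{n}_p3.npz");im,P=D['im'],D['P'];x0,y0,x1,y1=b
    s=P[y0:y1,x0:x1]; q=(np.hypot(s[...,0]-523,s[...,1]+203)<22)&(s[...,2]>85); print(n,"head",q.sum(),np.median(s[q],0),np.percentile(s[q][:,2],[10,50,90]))
    q=(s[...,2]>90); print(np.histogram(s[q][:,2],np.arange(90,130,4)))
    c=cv2.convertScaleAbs(cv2.resize(im[y0:y1,x0:x1],None,fx=3.3,fy=3.3,interpolation=cv2.INTER_CUBIC),alpha=1.8,beta=15); c=cv2.copyMakeBorder(c,0,396-c.shape[0],0,0,cv2.BORDER_CONSTANT); ims.append(c)
cv2.imwrite("pics/fin.png",np.hstack(ims))
E
```

```text
40.8 [382.90239506  77.4196897  230.42636774]
top tray xy [ 71. 118.] size [67. 46.] ang 0.7
top tray xy [69. -1.] size [67. 45.] ang 8.2
top tray xy [  71. -119.] size [67. 46.] ang 0.9
top tray xy [-69. 119.] size [45. 60.] ang 89.9
top tray xy [-67.   0.] size [53. 46.] ang 0.4
top tray xy [ -73. -119.] size [67. 46.] ang 1.0
scene tray xy [-73. 116.] size [48. 68.] ang 88.6
scene tray xy [-74.  -3.] size [48. 68.] ang 89.9
scene tray xy [ 72. 116.] size [67. 49.] ang 2.1
scene tray xy [ -73. -122.] size [69. 47.] ang 0.2
scene tray xy [68. -3.] size [67. 47.] ang 10.7
scene tray xy [  70. -122.] size [66. 47.] ang 0.4
top head 152 [ 519.36017557 -200.28245995   97.0789349 ] [ 93.99860606  97.0789349  101.05718171]
(array([14, 87, 49, 11,  9,  4, 29, 34,  1]), array([ 90,  94,  98, 102, 106, 110, 114, 118, 122, 126]))
scene head 169 [ 521.59900763 -205.96358812   97.27057242] [ 91.26485998  97.27057242 100.56533741]
(array([24, 85, 63, 12,  9,  7, 25, 38,  1]), array([ 90,  94,  98, 102, 106, 110, 114, 118, 122, 126]))
```

View pics/fin.png

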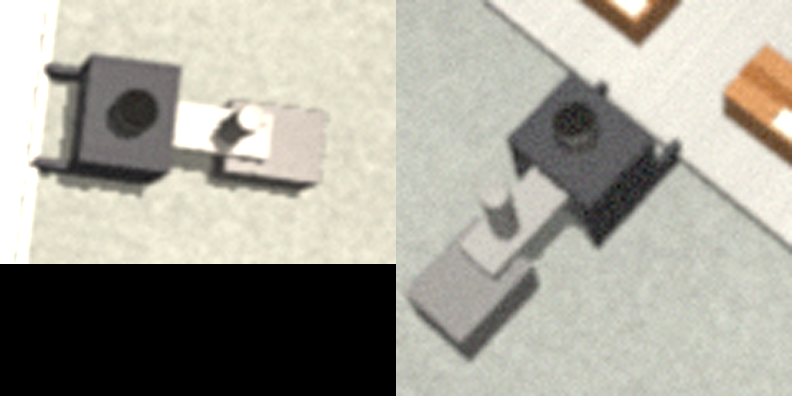

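View pics/scene_p3.png

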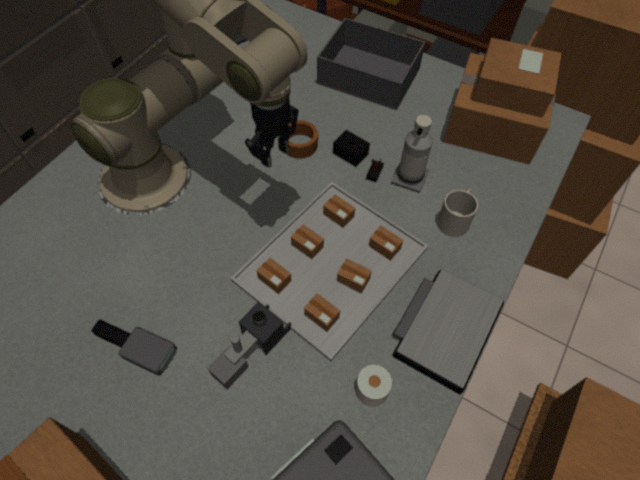

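The pin head sits on the plate: it reads 1 mm higher than when parked, as expected. The six parcels are spread and the bystanders haven't moved.

```bash
python3 -c "
from rig import ctrl; print(ctrl.finish_job())"
```

```text
the job is handed in; nothing more can be done
None
```

The job is done and handed in at about 41 s, well under 210 s: six parcels spread in one layer over all four quarters, the mister cap pressed and back up, the bolt home and the lock pin's head seated on the plate, with the other things on the counter looking undisturbed in the last picture.

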